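Fetch the small cup from behind the tall ware for banding

ROBOT

A 6-joint arm with a two-finger parallel gripper is mounted at the origin on the work surface. World frame = base frame: x ahead of the robot, y to its left, z up, the work surface at z = 0. Lengths are in m, angles in rad, forces in N, time in s.
With the tool pointing down it reaches from about 0.35 to 0.975 m from the base axis. Payload 4.9 kg.
Tool frame: the origin (TCP) lies at the very end of the fingers, on their centre line; the grasp point (between the pads) lies 19 mm behind it; z points along the fingers, y is the line along which they close (so a half turn about z gives the same grasp; the last joint's range is limited). The gripper opens to 85 mm and grips with 20 to 120 N. Pads are 22 mm wide; open, the fingers measure 114 mm over their backs; the gripper's body (76 mm by 85 mm) begins 54 mm behind the grasp point. The pads swing forward as they close: fully open they stand 13 mm farther back than shut.
Start: joints at [-1.409, 0.053, 1.613, -0, 1.476, -0.119], TCP at [0.173, -0.601, 0.231] pointing down, gripper open.
Joint ranges: [-3.01, 3.01], [-1.01, 2.22], [0.06, 2.58], [-1.02, 4.17], [0.09, 2.62], [-3.14, 3.14]. Speed limits (rad/s): [2.57, 2.57, 3.14, 3.14, 3.14, 3.14].

INTERFACE

Orientations are given as a unit quaternion [x, y, z, w].
In Python, from cell import robot gives the robot as it stands.
- The arm moves only by the tool send_rows, never from a script. Its argument "targets" is one flat list of numbers, 4 for each row, row after row: the shift along the world's x, y, z in cm, then the turn about the world's z in rad. A call has 1 to 12 rows; each row shifts and turns the commanded pose from where the row before left it; what a row does not reach is not made up. A row lasts 1/8 s, in which the tool goes at most 62.5 mm and 10.7 degrees, less where a joint would pass 70% of its speed; a pose out of reach is approached as far as the arm can. A call is refused whole if a number of a shift passes 6.25 or a number of a turn 0.188, either way. A call with a gripper value outside its range is refused whole. "jaw" is the finger opening in cm, from 0 to 8.54, set as the call begins (left out, the last holds). The fingers move at their own pace and stop on an object; "newtons" is the grip in N (left out, the last holds). Time passes only in rows, so rows that do not move let the fingers close. It gives the time, the measured TCP pose, the force, the opening and the grip force at its end, in the units of the state.
- robot.observe(): the state, without advancing time (a new reading comes with each control period).
- robot.camera(name): name is "scene" or "side" or "wrist"; returns a dict with "pixels" (384x512x3 uint8, red, green, blue), "vfov" (degrees; the focal length in pixels is half the picture's height over the tangent of half this angle, whatever the lens; pixels are square), "cx", "cy" (the principal point, pixels), "distortion" ([k1, k2, p1, p2, k3] as OpenCV has them; the pictures are not rectified), "world_from_camera" (4x4, takes a point from camera to world coordinates). Camera axes: x right, y down, z forward; pixel columns grow to the right and rows downward; lengths in m; the calibration is good to about 2 mm. A picture is of the moment at which its call begins. There is no depth.
- robot.hand_in(): hands the job in; it is judged then, once.
Trained networks look in the newest picture that a camera, given by its name, has taken for a name from the list of things; names that differ only in an ending like _2 or _b are one class to them, and where a whole thing is asked for, a point or a joint stands for the part that bears it (a point fixed in the world has none). Each returns a list of dicts, best first, with "conf" (0 to 1); they miss things now and then, are a little off and sometimes report something else, mostly with a low value. They report only what shows in the picture. A call takes as long as a camera call. They do not tell look-alikes from the thing itself.
- robot.recognise(name, camera): "box" ([left, top, right, bottom] in pixels, round what is visible of it).
- robot.outline_of(name, camera): "region" (384x512 bool, what is visible of it) and "box" ([left, top, right, bottom] in pixels, round what is visible of it).
The state is a dict: "time_s": time; "joints": joint angles; "qd": joint speeds; "tau": joint torques, N m; "tool_pos": TCP position; "orientation": TCP orientation; "ft_force": force on the tool from outside, world axes, zero at the start; "ft_torque": the same for the moment, N m; "finger_gap": opening from 0.0 (shut) to 1.0 (fully open); "grip_force": force on a finger pad.
Only numpy, scipy, OpenCV 4.12 (cv2) and the standard library are available. Lean on these libraries where they do the work, as an engineer would, in place of code of your own. Each camera call takes 0.05 s, during which the arm holds its last target. There are 200 camera calls.

TASK

The small cup on the ware board is to be banded next, but the three tall pieces crowd it in. Without shifting the cup, first stand the flask, the tumbler and the vase aside on the plywood bat, then set the cup mouth down over the rubber chuck in the middle of the banding wheel, its rim flat on the wheel head, and then put the three tall pieces back on the ware board, each on the very spot where it stood before. Set everything down gently, upright and without dropping or toppling it, and leave the teapot behind them where it is.

Things in the scene. Friction and masses are not known exactly. Their poses are not given: they have to be found in the camera images.
- flask: Loose white porcelain sake flask, upright, round: 145 mm tall, pear-shaped belly 72 mm wide, foot 54 mm, then a slim straight neck 30 to 33 mm in diameter from 100 mm height to the top; about 0.28 kg. Origin: centre of underside, z up. Best taken by the neck, 120 to 130 mm up. Starts on one of three places close round the cup (in front, left or right of it).
- tumbler: Loose white porcelain tumbler, mouth down, tapering: 120 mm tall, 72 mm in diameter at the rim (below), 55 mm at 112 mm height, then a low foot ring 43 mm wide (top); about 0.24 kg. Origin: centre of underside (rim plane), z up. Best taken about 98 mm up, where it is 57 mm wide. Starts on one of three places close round the cup.
- vase: Loose white porcelain cylinder vase, mouth up, open: 138 mm tall, 58 mm in diameter all the way, wall 4 mm; about 0.26 kg. Origin: centre of underside, z up. Best taken across its outside near the top. Starts on one of three places close round the cup.
- cup: Loose small white porcelain cup, mouth down amid the tall pieces, whose sides are too near it for a gripper: 46 mm tall, rim (below) 58 mm wide, hollow, wall 3 mm; 53 to 57 mm wide up to 34 mm height, then rounding to a 34 mm foot on top; about 0.09 kg. Origin: centre of rim plane, z up. Once clear, take it across left to right 25 mm up; the teapot's side is 50 to 60 mm behind its axis.
- ware_board: Fixed: two wooden planks on one another, 460 mm long (its x, roughly away from the robot), 250 mm wide (its y), top surface 44 mm above its origin, the centre of the underside (on the table). The ware stands on it.
- bat: Fixed: empty rectangular plywood bat on the table, left or right of the ware board; 240 mm (its x) by 210 mm (its y), 12 mm thick. Origin: centre of underside, on the table. Has room for the three tall pieces (e.g. centres at x, y = -55,-50; 60,-50; 0,55 mm from its own).
- chuck (a point): Centre of the banding wheel's head, on its axis and its flat top face, 86 mm above the table. A fixed cast foot bears the aluminium head, 150 mm wide, which turns easily and stays put; on the other side of the ware board from the bat. In its middle a black rubber chuck, 36 mm wide, stands 16 mm above this point; the cup goes over it with 8 mm play all round, its rim on the head.
- teapot: Loose white teapot with an overhead black handle, on the ware board behind the cup; body 104 mm in diameter, 140 mm tall with the handle. Bystander, stays. Origin: centre of the underside.
Not all that is in view belongs to the job. What is shaped like the vase but orange or yellow is not meant.

How it is judged:
On the way, in this order (a step that is already met when the one before it is completed fails the run):
1. flask, tumbler and vase all stand released on the plywood bat, and the cup has not been shifted (x of flask in the frame of bat between -0.12 and 0.12 m and y of flask in the frame of bat between -0.105 and 0.105 m and z of flask in the frame of bat between 0.008 and 0.018 m and angle between each of flask, tumbler, vase's own z axis and vertical below 0.1 rad and linear speed of each of flask, tumbler, vase below 0.03 m/s and contact force between each of flask, tumbler, vase and the fingers below 0.1 N and x of tumbler in the frame of bat between -0.12 and 0.12 m and y of tumbler in the frame of bat between -0.105 and 0.105 m and z of tumbler in the frame of bat between 0.008 and 0.018 m and x of vase in the frame of bat between -0.12 and 0.12 m and y of vase in the frame of bat between -0.105 and 0.105 m and z of vase in the frame of bat between 0.008 and 0.018 m and distance of cup from where it was at the start of the episode below 0.012 m), for 0.2 s.
2. the cup stands released over the chuck, rim flat on the wheel head (horizontal distance between cup and chuck below 0.01 m and z of cup in the frame of chuck between -0.004 and 0.004 m and angle between cup's own z axis and vertical below 0.1 rad and linear speed of cup below 0.03 m/s and contact force between cup and the fingers below 0.1 N), for 0.2 s.
At the end, for the whole second after the job is handed in: The cup stands mouth down over the chuck, within 10 mm of the wheel's axis and with its rim within 4 mm of the head's face; flask, tumbler and vase each stand upright within 15 mm of where they stood at the start; all are released and at rest; the teapot is within 20 mm of where it stood (all of step 2 and distance of each of flask, tumbler, vase from where it was at the start of the episode below 0.015 m and angle between each of flask, tumbler, vase's own z axis and vertical below 0.1 rad and linear speed of each of flask, tumbler, vase below 0.03 m/s and contact force between each of flask, tumbler, vase and the fingers below 0.1 N); the robot touches nothing.
It fails at once if the flask, tumbler, vase or cup is dropped or knocked away (moving at over 0.5 m/s while not held by the fingers) ((linear speed of flask above 0.5 m/s and contact force between flask and the fingers below 0.05 N) or (linear speed of tumbler above 0.5 m/s and contact force between tumbler and the fingers below 0.05 N) or (linear speed of vase above 0.5 m/s and contact force between vase and the fingers below 0.05 N) or (linear speed of cup above 0.5 m/s and contact force between cup and the fingers below 0.05 N)).
It fails at once if the flask, tumbler, vase or cup topples (angle between any of flask, tumbler, vase, cup's own z axis and vertical above 0.6 rad).
It fails at once if the teapot is shifted by more than 20 mm (distance of teapot from where it was at the start of the episode above 0.02 m).
It also fails if it takes over 144 s, if anything falls off the work surface, if the arm or the gripper's body presses on something with over 40 N, if the wrist force passes 120 N, or if a joint passes its speed limit or range.

## Working session

There is one attempt and no reset: what is moved stays moved. The work goes in short steps, Python scripts to look and compute and a tool call to move; the robot and the scene stay as the last step left them, time stands still between calls to the robot, and variables do not carry over. Pictures are saved under pics/ and viewed, at most 14 in all, crops included, and the job is handed in when it is done.

Besides the shell and the picture viewer there is one more tool, called after "Call:" by a JSON object that holds its "fn" and its "kwargs", one argument or row to a line. send_rows: Moves the arm, as the interface text tells. Its arguments: {"type":"object","properties":{"targets":{"type":"array","items":{"type":"number"}},"jaw":{"type":"number"},"newtons":{"type":"number"}},"required":["targets"]}

```bash
mkdir -p pics; ls
cat > h.py <<'E'
import numpy as np, cv2
from cell import robot
def K(c):
    f=c["pixels"].shape[0]/2/np.tan(np.radians(c["vfov"])/2)
    return np.array([[f,0,c["cx"]],[0,f,c["cy"]],[0,0,1.]])
def ray(c,uv):
    p=cv2.undistortPoints(np.array([[uv]],float),K(c),np.array(c["distortion"],float))[0,0]
    T=np.array(c["world_from_camera"]); d=T[:3,:3]@np.r_[p,1]; return T[:3,3],d/np.linalg.norm(d)
def onz(c,uv,z):
    o,d=ray(c,uv); return o+d*(z-o[2])/d[2]
def proj(c,P):
    T=np.linalg.inv(np.array(c["world_from_camera"]))
    return cv2.projectPoints(np.atleast_2d(P).astype(float),cv2.Rodrigues(T[:3,:3])[0],T[:3,3],K(c),np.array(c["distortion"],float))[0][:,0]
def save(c,n): cv2.imwrite(f"pics/{n}.png",c["pixels"][:,:,::-1])
E
python3 - <<'E'
from h import *
ims=[]
for n in ["scene","side","wrist"]:
    c=robot.camera(n); save(c,n+"0"); print(n,c["vfov"],np.round(c["world_from_camera"],3).tolist())
    for t in ["flask","tumbler","vase","cup","ware_board","bat","chuck","teapot"]:
        print(t,[(np.round(r["box"]).astype(int).tolist(),round(r["conf"],2)) for r in robot.recognise(t,n)])
    if n!="wrist": ims.append(c["pixels"])
E
```

```text
pics
scene 48.93274587042802 [[0.694, 0.574, -0.435, 1.118], [0.72, -0.566, 0.402, -0.464], [-0.016, -0.592, -0.806, 1.026], [0.0, 0.0, 0.0, 1.0]]
flask [([242, 179, 270, 221], 0.76), ([265, 96, 350, 164], 0.74)]
tumbler [([247, 156, 271, 190], 0.78)]
vase [([325, 148, 352, 192], 0.94), ([285, 154, 305, 196], 0.64), ([346, 125, 368, 166], 0.58)]
cup [([264, 186, 284, 208], 0.87), ([242, 178, 268, 223], 0.65)]
ware_board [([216, 154, 398, 323], 0.81)]
bat [([265, 96, 353, 164], 0.72)]
chuck [([110, 212, 168, 261], 0.56)]
teapot [([283, 189, 330, 235], 0.73)]
side 52.24664141811306 [[-0.955, -0.232, 0.187, 0.459], [-0.297, 0.702, -0.647, 0.561], [0.018, -0.674, -0.739, 0.737], [0.0, 0.0, 0.0, 1.0]]
flask [([236, 199, 248, 228], 0.74), ([228, 146, 268, 204], 0.71)]
tumbler [([249, 185, 289, 240], 0.8)]
vase [([152, 241, 194, 305], 0.82), ([139, 292, 176, 353], 0.82), ([204, 190, 237, 255], 0.76)]
cup [([234, 202, 250, 230], 0.97)]
ware_board [([82, 164, 303, 289], 0.69), ([233, 200, 250, 228], 0.45)]
bat [([186, 306, 331, 384], 0.69), ([81, 165, 302, 288], 0.15)]
chuck [([304, 113, 357, 151], 0.63)]
teapot [([153, 160, 216, 221], 0.84)]
wrist 68.82361032813353 [[0.278, -0.928, -0.25, 0.236], [-0.961, -0.269, -0.07, -0.582], [-0.002, 0.259, -0.966, 0.373], [0.0, 0.0, 0.0, 1.0]]
flask []
tumbler []
vase []
cup []
ware_board []
bat []
chuck []
teapot []
```

View pics/scene0.png

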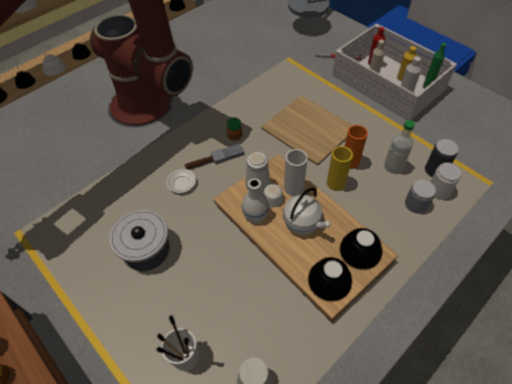

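View pics/side0.png

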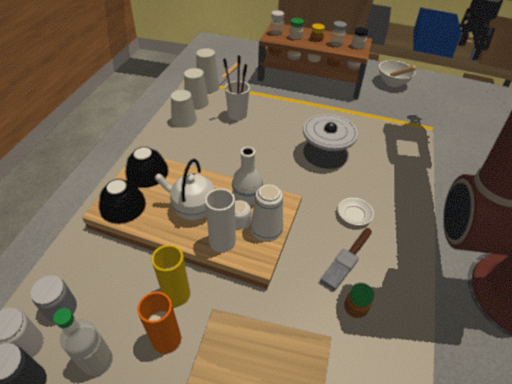

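The scene view shows the flask at (256,200), tumbler at (258,170), vase at (295,172), cup at (273,195), bat at (308,128) and wheel at (140,238). The yellow and orange look-alikes at (340,168) and (357,146) stand between the ware board and the bat. The flask's top detection in the side view (242,213) is actually the cup; the real flask is at (248,175).

```bash
cat > fit.py <<'E'
from h import *
from scipy.optimize import minimize
PROF={"flask":[(27,0),(33,15),(36,40),(33,62),(22,85),(16,100),(16,145)],
"tumbler":[(36,0),(27.5,112),(21.5,113),(21.5,120)],"vase":[(29,0),(29,138)],
"cup":[(29,0),(26.5,34),(17,46)],"teapot":[(35,0),(50,20),(52,40),(45,70)],"wheel":[(75,76),(75,86)]}
A=np.linspace(0,2*np.pi,40,endpoint=False)
def ren(c,name,x,y,z0):
    m=np.zeros((384*4,512*4),np.uint8); R=[]
    for r,z in PROF[name]:
        R.append(proj(c,np.c_[x+r/1e3*np.cos(A),y+r/1e3*np.sin(A),np.full(40,z0+z/1e3)]))
    for a,b in zip(R,R[1:]):
        h=cv2.convexHull(np.r_[a,b].astype(np.float32))
        cv2.fillConvexPoly(m,np.round((h*4+1.5)*16).astype(np.int32),1,shift=4)
    return cv2.resize(m.astype(np.float32),(512,384),interpolation=cv2.INTER_AREA)
def fit(cams,regs,dont,name,x0,z0):
    def cost(p): return sum(np.abs((ren(c,name,p[0],p[1],z0)-r))[~d].sum() for c,r,d in zip(cams,regs,dont))
    s=minimize(cost,x0,method="Nelder-Mead",options=dict(initial_simplex=[x0,[x0[0]+.015,x0[1]],[x0[0],x0[1]+.015]],xatol=2e-4,fatol=.3))
    return s.x,s.fun,sum(r.sum() for r in regs)
E
cat > m1.py <<'E'
from fit import *
C={n:robot.camera(n) for n in("scene","side")}
seed={"flask":[(256,200),(248,180)],"tumbler":[(258,172),(268,212)],"vase":[(295,173),(220,222)],"cup":[(274,195),(242,215)],
"teapot":[(306,212),(186,190)],"wheel":[(140,238),(330,133)],"bat":[(308,128),(260,345)],"ware_board":[(306,238),(192,226)],
"yellow":[(340,168),(172,275)],"orange":[(357,146),(160,322)]}
alias={"wheel":"chuck","yellow":"vase","orange":"vase"}
G={};cache={}
for k,n in enumerate(C):
    for o in seed:
        a=alias.get(o,o)
        if (a,n) not in cache: cache[a,n]=robot.outline_of(a,n)
        L=[r for r in cache[a,n] if np.hypot((r["box"][0]+r["box"][2])/2-seed[o][k][0],(r["box"][1]+r["box"][3])/2-seed[o][k][1])<18]
        G[o,n]=L[0]["region"].astype(bool) if L else None
        print(o,n,None if not L else (np.round(L[0]["box"]).tolist(),round(L[0]["conf"],2)))
import pickle; pickle.dump((C,G),open("m1.pkl","wb"))
E
python3 m1.py
cat > m2.py <<'E'
from fit import *
import pickle
C,G=pickle.load(open("m1.pkl","rb"))
k5=np.ones((3,3),np.uint8)
for o in ["flask","tumbler","vase","cup","teapot","wheel","yellow","orange"]:
    z0=.0 if o in("wheel","yellow","orange") else .044
    mod="vase" if o in("yellow","orange") else o
    ns=[n for n in C if G[o,n] is not None]
    if not ns: continue
    regs=[G[o,n].astype(np.float32) for n in ns]; dont=[]
    for n in ns:
        d=np.zeros((384,512),np.uint8)
        for q in ["flask","tumbler","vase","cup","teapot","yellow","orange"]:
            if q!=o and G[q,n] is not None: d|=G[q,n].astype(np.uint8)
        dont.append(cv2.dilate(d,k5).astype(bool)&~(G[o,n]))
    h=(.04 if o not in("wheel",) else .086)+(.05 if o!="wheel" else 0)
    ys,xs=np.where(regs[-1]>0); x0=onz(C[ns[-1]],(xs.mean(),ys.mean()),z0+(.08 if o=="wheel" else .06 if o!="cup" else .02))[:2]
    r=[fit([C[n]],[a],[b],mod,x0,z0) for n,a,b in zip(ns,regs,dont)]
    t=fit([C[n] for n in ns],regs,dont,mod,x0,z0)
    print(o,np.round(t[0],4),int(t[1]),int(t[2]),[(n,np.round(q[0],4).tolist(),int(q[1])) for n,q in zip(ns,r)])
for o,z in(("bat",.012),("ware_board",.044)):
    for n in C:
        if G[o,n] is None: continue
        cs=cv2.findContours(G[o,n].astype(np.uint8),0,1)[0]; c=max(cs,key=cv2.contourArea)[:,0]
        P=np.array([onz(C[n],p,z)[:2] for p in c]); print(o,n,cv2.minAreaRect(P.astype(np.float32)))
print(robot.observe()["time_s"])
E
python3 m2.py
```

```text
flask scene ([242.0, 180.0, 268.0, 220.0], 0.56)
tumbler scene ([244.0, 156.0, 269.0, 191.0], 0.77)
vase scene ([286.0, 156.0, 307.0, 194.0], 0.98)
cup scene ([262.0, 187.0, 287.0, 209.0], 0.89)
teapot scene ([279.0, 186.0, 332.0, 236.0], 0.88)
wheel scene ([109.0, 210.0, 168.0, 261.0], 0.61)
bat scene ([264.0, 94.0, 351.0, 163.0], 0.75)
ware_board scene ([216.0, 155.0, 396.0, 321.0], 0.88)
yellow scene ([326.0, 148.0, 352.0, 192.0], 0.89)
orange scene ([348.0, 123.0, 369.0, 170.0], 0.56)
flask side ([232.0, 147.0, 260.0, 206.0], 0.7)
tumbler side ([252.0, 184.0, 285.0, 238.0], 0.69)
vase side ([201.0, 190.0, 236.0, 255.0], 0.81)
cup side ([234.0, 200.0, 250.0, 229.0], 0.79)
teapot side ([156.0, 158.0, 217.0, 221.0], 0.82)
wheel side ([300.0, 115.0, 358.0, 154.0], 0.68)
bat side ([183.0, 309.0, 330.0, 384.0], 0.7)
ware_board side ([80.0, 163.0, 302.0, 289.0], 0.56)
yellow side ([152.0, 243.0, 194.0, 304.0], 0.9)
orange side ([138.0, 289.0, 178.0, 354.0], 0.82)
flask [ 0.6467 -0.0467] 95 1906 [('scene', [0.6455, -0.0451], 26), ('side', [0.6474, -0.0491], 46)]
tumbler [0.5776 0.028 ] 1
[... 436 characters left out ...]
 [0.4976, -0.3223], 40)]
yellow [0.7157 0.2219] 126 2459 [('scene', [0.7143, 0.2265], 47), ('side', [0.7155, 0.2217], 56)]
orange [0.6937 0.3175] 185 2474 [('scene', [0.6929, 0.3193], 52), ('side', [0.6943, 0.3167], 121)]
bat scene ((0.5057371258735657, 0.32974082231521606), (0.247267946600914, 0.22084996104240417), 3.1690421104431152)
bat side ((0.5056408643722534, 0.2997187077999115), (0.24528594315052032, 0.1523594856262207), 4.112296104431152)
ware_board scene ((0.7619790434837341, 0.014237180352210999), (0.2619224786758423, 0.468742698431015), 86.91938781738281)
ware_board side ((0.7577646374702454, 0.02858799695968628), (0.27168557047843933, 0.46246418356895447), 87.4229507446289)
2.25
```

Run:
```python
from h import *
from scipy.spatial.transform import Rotation as R
s=robot.observe(); print(np.round(s["tool_pos"],4),np.round(R.from_quat(s["orientation"]).as_matrix(),3).tolist(),s["finger_gap"],s["ft_force"])
```

```text
[ 0.1732 -0.6005  0.2313] [[0.961, 0.277, 0.0], [0.277, -0.961, 0.0], [0.0, -0.0, -1.0]] 0.9987398774983954 [ 0.58333795  0.80346831 -0.2864408 ]
```

Call:
{"fn": "send_rows", "kwargs": {
  "targets": [0,2,3,0,3.5,4.2,2,-0.028,3.5,4.2,2,-0.028,3.5,4.2,2,-0.028,3.5,4.2,2,-0.028,3.5,4.2,2,-0.028,3.5,4.2,2,-0.028,3.5,4.2,0,-0.028,3.5,4.2,0,-0.028,3.5,4.2,0,-0.028,3.5,4.2,0,-0.028,3.5,4.2,0,0],
  "jaw": 8.5,
  "newtons": 30
}}

```text
time_s: 3.75
tool_pos: [0.5592, -0.1169, 0.3815]
orientation: [1.0, 0.0, 0.0, 0.0]
ft_force: [1.0, -0.7, -0.0]
finger_gap: 1.002
grip_force: 0.0
```

Run:
```python
from h import *
c=robot.camera("wrist"); save(c,"w1"); T=np.array(c["world_from_camera"]);print(T[:3,3])
for n,(x,y),z in(("flask",(.6467,-.0467),.189),("tumbler",(.5776,.028),.164),("vase",(.6591,.0929),.182),("cup",(.6444,.0215),.09)):
    print(n,proj(c,[x,y,z]))
```

```text
[ 0.62459412 -0.1168694   0.52366697]
flask [[199.16651903  94.16283424]]
tumbler [[148.77686296 151.60500097]]
vase [[84.33126831 86.00128204]]
cup [[168.01751451 100.64284987]]
```

View pics/w1.png

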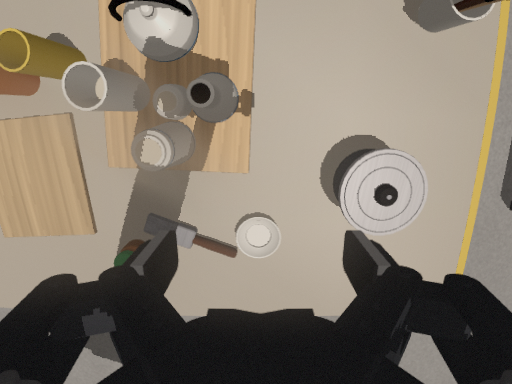

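The wrist view confirms the fits: flask mouth at (201,94), vase mouth at (86,86), tumbler foot at (154,150), cup at (172,101), wheel at (385,192). I'll refine with wrist outlines.

```bash
cat > wf.py <<'E'
from fit import *
# wrist fit: names with seeds (x,y,z0)
def wfit(items,cam="wrist",others=("flask","tumbler","vase","cup","teapot")):
    c=robot.camera(cam); regs={}
    for o in set(list(items)+list(others)):
        L=robot.outline_of("chuck" if o=="wheel" else o,cam)
        if o in items:
            x,y,z0=items[o]; p=proj(c,[x,y,z0+PROF[o][-1][1]/2e3])[0]
            L=[r for r in L if np.hypot((r["box"][0]+r["box"][2])/2-p[0],(r["box"][1]+r["box"][3])/2-p[1])<25]
        if L: regs[o]=L[0]["region"].astype(bool)
    out={}
    for o,(x,y,z0) in items.items():
        if o not in regs: print(o,"missed"); continue
        d=np.zeros((384,512),np.uint8)
        for q in regs:
            if q!=o: d|=regs[q].astype(np.uint8)
        d=cv2.dilate(d,np.ones((3,3),np.uint8)).astype(bool)&~regs[o]
        s=fit([c],[regs[o].astype(np.float32)],[d],o,[x,y],z0); out[o]=s[0]
        print(cam,o,np.round(s[0],4),int(s[1]),int(s[2]))
    return c,out
E
python3 - <<'E'
from wf import *
wfit({"flask":(.6467,-.0467,.044),"tumbler":(.5776,.028,.044),"vase":(.6591,.0929,.044),"cup":(.6444,.0215,.044),"wheel":(.4979,-.3213,0)})
E
```

```text
wrist flask [ 0.6483 -0.0471] 60 1993
wrist tumbler [0.5782 0.0291] 107 2368
wrist vase [0.659  0.0927] 220 3311
wrist cup [0.6441 0.0235] 51 1089
wrist wheel [ 0.4986 -0.3203] 213 6063
```

Call:
{"fn": "send_rows", "kwargs": {
  "targets": [3,2.3,0,0,3,2.3,0,0,2.8,2.4,0,0,0,0,-4,0,0,0,-4,0,0,0,-4,0,0,0,-4,0,0,0,-3,0,0,0,-2,0,0,0,-1.3,0,0,0,-1,0]
}}

```text
time_s: 5.52
tool_pos: [0.6467, -0.0489, 0.1487]
orientation: [1.0, 0.0, 0.001, 0.0]
ft_force: [0.2, -0.6, -0.0]
finger_gap: 0.997
grip_force: 0.0
```

Call:
{"fn": "send_rows", "kwargs": {
  "targets": [0,0,0,0,0,0,0,0,0,0,0,0,0,0,0,0,0,0,0,0,0,0,0,0,0,0,0,0,0,0,0,0],
  "jaw": 2.4,
  "newtons": 30
}}

```text
time_s: 6.52
tool_pos: [0.6469, -0.0485, 0.1495]
orientation: [1.0, 0.0, 0.001, 0.0]
ft_force: [-0.6, 1.9, 5.6]
finger_gap: 0.35
grip_force: 29.6
```

Call:
{"fn": "send_rows", "kwargs": {
  "targets": [0,0,1,0,0,0,3,0,0,0,4,0,0,0,4,0,0,0,4,0,0,1,0,0,-0.5,2.5,0,0,-1,4,0,0,-1.5,4.5,0,0,-1.5,4.5,0,0,-1.5,4.5,0,0,-1.5,4.5,0,0]
}}

```text
time_s: 8.02
tool_pos: [0.5682, 0.2092, 0.3041]
orientation: [1.0, 0.001, -0.003, 0.0]
ft_force: [1.1, -0.1, -3.5]
finger_gap: 0.357
grip_force: 30.4
```

Call:
{"fn": "send_rows", "kwargs": {
  "targets": [-1.5,4.5,0,0,-1.5,4.5,0,0,-1.5,4.2,0,0,-1.5,3,0,0,-0.9,1.5,0,0,0,0,-2,0,0,0,-3.5,0,0,0,-4,0,0,0,-4,0,0,0,-2,0,0,0,-1,0,0,0,0,0]
}}

```text
time_s: 9.52
tool_pos: [0.5025, 0.3832, 0.1434]
orientation: [1.0, 0.0, 0.0, 0.0]
ft_force: [-0.1, 0.1, -3.3]
finger_gap: 0.353
grip_force: 30.5
```

Call:
{"fn": "send_rows", "kwargs": {
  "targets": [0,0,-1,0,0,0,-0.7,0,0,0,-0.4,0,0,0,-0.2,0,0,0,-0.1,0,0,0,-0.1,0,0,0,0,0]
}}

```text
time_s: 10.4
tool_pos: [0.5022, 0.3835, 0.1184]
orientation: [1.0, 0.0, 0.0, -0.0]
ft_force: [-0.3, 0.0, -3.6]
finger_gap: 0.354
grip_force: 30.4
```

Call:
{"fn": "send_rows", "kwargs": {
  "targets": [0,0,-0.1,0,0,0,-0.1,0,0,0,0,0]
}}

```text
time_s: 10.78
tool_pos: [0.5028, 0.3839, 0.1175]
orientation: [1.0, 0.0, 0.001, -0.0]
ft_force: [-1.3, -0.7, 2.5]
finger_gap: 0.349
grip_force: 30.2
```

Call:
{"fn": "send_rows", "kwargs": {
  "targets": [0,0,0,0,0,0,0,0,0,0,0,0,0,0,0,0,0,0,1,0,0,0,3,0,0,0,5,0,0,0,5,0,0,0,3,0,1,-3,0,0,1.5,-4,0,0,1.5,-4,0,0],
  "jaw": 7.5
}}

```text
time_s: 12.28
tool_pos: [0.5425, 0.2726, 0.2874]
orientation: [1.0, 0.001, 0.001, -0.0]
ft_force: [0.2, 0.9, -0.3]
finger_gap: 0.879
grip_force: 0.0
```

Call:
{"fn": "send_rows", "kwargs": {
  "targets": [2.3,-4,0,0,2.3,-4,0,0,2.3,-4,0,0,2.3,-3.5,0,0,2.3,-2.1,0,0,0,0,0,0,0,0,0,0],
  "jaw": 8.5
}}

```text
time_s: 13.15
tool_pos: [0.6569, 0.0979, 0.2867]
orientation: [1.0, 0.001, 0.0, -0.0]
ft_force: [0.3, -0.3, -0.1]
finger_gap: 0.998
grip_force: 0.0
```

Centre on (0.659, 0.093), descend to z=0.143, close.

Call:
{"fn": "send_rows", "kwargs": {
  "targets": [0.2,-0.5,-2,0,0,0,-3,0,0,0,-3.5,0,0,0,-3,0,0,0,-2,0,0,0,-0.9,0,0,0,0,0]
}}

```text
time_s: 14.02
tool_pos: [0.659, 0.0926, 0.142]
orientation: [1.0, 0.001, -0.0, 0.0]
ft_force: [-0.6, 0.3, 0.3]
finger_gap: 1.0
grip_force: 0.0
```

Call:
{"fn": "send_rows", "kwargs": {
  "targets": [0,0,0,0,0,0,0,0,0,0,0,0,0,0,0,0,0,0,0,0,0,0,0,0],
  "jaw": 5.2,
  "newtons": 30
}}

```text
time_s: 14.78
tool_pos: [0.6603, 0.0927, 0.1443]
orientation: [1.0, 0.0, 0.002, -0.0]
ft_force: [-0.5, 1.2, 5.5]
finger_gap: 0.669
grip_force: 33.0
```

Call:
{"fn": "send_rows", "kwargs": {
  "targets": [0,0,1,0,0,0,3,0,0,0,4,0,0,0,4,0,0,0,3,0,-1,2,0,0,-2,4,0,0,-2,4,0,0,-2,4,0,0,-1.5,3,0,0,-0.6,1.8,-1,0,0,0,-2,0]
}}

```text
time_s: 16.27
tool_pos: [0.5675, 0.2815, 0.2606]
orientation: [1.0, 0.001, -0.0, 0.0]
ft_force: [0.5, 0.2, -2.8]
finger_gap: 0.67
grip_force: 33.3
```

Call:
{"fn": "send_rows", "kwargs": {
  "targets": [0,0,-3.5,0,0,0,-4,0,0,0,-3,0,0,0,-2,0,0,0,-1,0,0,0,0,0,0,0,0,0]
}}

```text
time_s: 17.15
tool_pos: [0.5693, 0.2808, 0.129]
orientation: [1.0, 0.0, 0.001, -0.0]
ft_force: [0.2, 0.3, -2.5]
finger_gap: 0.67
grip_force: 33.4
```

Contact expected around z = 0.111–0.112.

Call:
{"fn": "send_rows", "kwargs": {
  "targets": [0,0,-0.8,0,0,0,-0.4,0,0,0,-0.2,0,0,0,-0.1,0,0,0,-0.1,0,0,0,-0.1,0,0,0,0,0]
}}

```text
time_s: 18.02
tool_pos: [0.5689, 0.2807, 0.1124]
orientation: [1.0, 0.0, 0.001, -0.0]
ft_force: [-2.9, -0.3, 6.4]
finger_gap: 0.67
grip_force: 34.1
```

Call:
{"fn": "send_rows", "kwargs": {
  "targets": [0,0,0,0,0,0,0,0,0,0,0,0,0,0,1,0,0,0,3,0,0,0,5,0,0,0,5,0,0,0,2,0,0,-3,0,0,0.3,-4.5,0,0,0.3,-5,0,0,0.3,-5,0,0],
  "jaw": 8.5
}}

```text
time_s: 19.52
tool_pos: [0.5767, 0.1041, 0.2692]
orientation: [1.0, 0.001, -0.001, 0.0]
ft_force: [0.3, 0.8, 1.0]
finger_gap: 0.993
grip_force: 0.0
```

Call:
{"fn": "send_rows", "kwargs": {
  "targets": [0,-4.5,0,0,0,-2.5,0,0,0,-0.7,0,0,0,0,0,0,0,0,0,0]
}}

```text
time_s: 20.15
tool_pos: [0.5771, 0.0295, 0.2701]
orientation: [1.0, 0.001, -0.0, -0.0]
ft_force: [-0.4, -0.2, -0.3]
finger_gap: 0.997
grip_force: 0.0
```

Run:
```python
from wf import *
c,o=wfit({"tumbler":(.578,.028,.044)}); save(c,"w2")
c,o=wfit({"tumbler":(.578,.028,.044),"cup":(.644,.022,.044)},"side");save(c,"s2"); print(robot.observe()["tool_pos"])
```

```text
wrist tumbler [0.5786 0.0291] 83 3568
side tumbler [0.5768 0.0274] 58 1504
side cup [0.6442 0.0198] 21 598
[0.57720761 0.02849326 0.27032558]
```

View pics/s2.png

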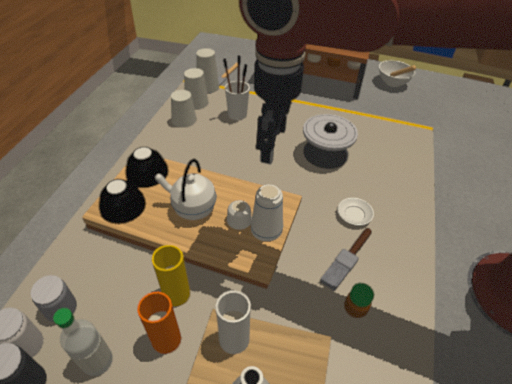

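The side view shows the vase (233,322) and the flask (251,376) upright on the bat. The gripper is over the tumbler at (268,212), and the cup is unmoved at (238,215). Next I take the tumbler.

Call:
{"fn": "send_rows", "kwargs": {
  "targets": [0.1,0,-2.5,0,0,0,-3.5,0,0,0,-3.5,0,0,0,-3,0,0,0,-1.5,0,0,0,-0.7,0,0,0,0,0]
}}

```text
time_s: 21.62
tool_pos: [0.5786, 0.0284, 0.1239]
orientation: [1.0, 0.0, 0.0, 0.0]
ft_force: [-0.7, 0.3, 0.0]
finger_gap: 0.996
grip_force: 0.0
```

Call:
{"fn": "send_rows", "kwargs": {
  "targets": [0,0,0,0,0,0,0,0,0,0,0,0,0,0,0,0,0,0,0,0,0,0,0,0],
  "jaw": 5,
  "newtons": 35
}}

```text
time_s: 22.38
tool_pos: [0.5795, 0.0286, 0.1253]
orientation: [1.0, 0.0, 0.002, -0.0]
ft_force: [0.7, 0.7, 6.3]
finger_gap: 0.666
grip_force: 38.6
```

Call:
{"fn": "send_rows", "kwargs": {
  "targets": [0,0,1,0,0,0,3,0,0,0,4,0,0,0,4,0,-0.4,1,1,0,-1.5,3,0,0,-2,4,0,0,-2,4,0,0,-2,4,0,0,-2,4,0,0,-1.5,3,0,0,-1,1.7,0,0]
}}

```text
time_s: 23.88
tool_pos: [0.4521, 0.2766, 0.251]
orientation: [1.0, 0.001, -0.002, 0.001]
ft_force: [-0.4, -0.0, -4.1]
finger_gap: 0.669
grip_force: 38.3
```

Call:
{"fn": "send_rows", "kwargs": {
  "targets": [0,0,-2,0,0,0,-4,0,0,0,-4,0,0,0,-3,0,0,0,-1,0,0,0,0,0,0,0,0,0]
}}

```text
time_s: 24.75
tool_pos: [0.4554, 0.2757, 0.1149]
orientation: [1.0, 0.0, 0.001, -0.0]
ft_force: [-0.4, 0.8, -2.8]
finger_gap: 0.667
grip_force: 38.3
```

Call:
{"fn": "send_rows", "kwargs": {
  "targets": [0,0,-1,0,0,0,-0.5,0,0,0,-0.3,0,0,0,-0.2,0,0,0,-0.1,0,0,0,-0.1,0,0,0,0,0]
}}

```text
time_s: 25.62
tool_pos: [0.455, 0.2756, 0.0936]
orientation: [1.0, 0.0, 0.001, 0.0]
ft_force: [-3.5, -2.3, 8.2]
finger_gap: 0.666
grip_force: 39.7
```

Call:
{"fn": "send_rows", "kwargs": {
  "targets": [0,0,0,0,0,0,0,0,0,0,0,0,0,0,1,0,0,0,3,0,0,0,5,0,0,0,5,0,0,0,3,0,2,-2,0,0,3,-4,0,0,3,-4,0,0,3,-4,0,0],
  "jaw": 8.5
}}

```text
time_s: 27.12
tool_pos: [0.5651, 0.1343, 0.2622]
orientation: [1.0, 0.001, 0.001, -0.0]
ft_force: [0.7, -0.0, 1.1]
finger_gap: 0.993
grip_force: 0.0
```

Call:
{"fn": "send_rows", "kwargs": {
  "targets": [3,-4,0,0,3,-4,0,0,1.5,-2.5,0,0,0,-0.9,0,0,0,0,0,0,0,0,0,0]
}}

```text
time_s: 27.88
tool_pos: [0.6387, 0.0226, 0.2617]
orientation: [1.0, 0.001, 0.0, -0.0]
ft_force: [-0.2, 0.5, 0.1]
finger_gap: 0.997
grip_force: 0.0
```

Run:
```python
from wf import *
print(robot.observe()["tool_pos"])
c,o=wfit({"cup":(.644,.022,.044)}); save(c,"w3")
for n in("side","scene"):
  c,o=wfit({"cup":(.644,.022,.044),"flask":(.503,.384,.012),"vase":(.569,.281,.012),"tumbler":(.455,.276,.012)},n);save(c,n+"3")
```

```text
[0.63872634 0.02258283 0.26165312]
wrist cup [0.6444 0.024 ] 96 1690
side cup [0.6449 0.0197] 24 601
side flask [0.5029 0.3838] 16 383
side vase [0.5679 0.2815] 117 1808
side tumbler [0.4526 0.2741] 125 1824
scene cup [0.6418 0.0268] 17 396
scene flask [0.5027 0.3859] 29 383
scene vase [0.5657 0.2864] 34 830
scene tumbler [0.4542 0.2779] 606 129
```

View pics/scene3.png

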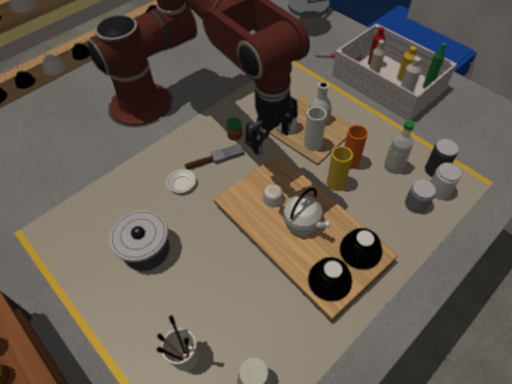

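Call:
{"fn": "send_rows", "kwargs": {
  "targets": [0.5,0,-2,0,0,0,-4,0,0,0,-4,0,0,0,-4,0,0,0,-3,0,0,0,-2,0,0,0,-1.2,0,0,0,-0.8,0,0,0,0,0,0,0,0,0]
}}

```text
time_s: 30.02
tool_pos: [0.6451, 0.0214, 0.0525]
orientation: [1.0, 0.0, 0.001, 0.0]
ft_force: [0.8, 0.6, 0.2]
finger_gap: 0.996
grip_force: 0.0
```

Call:
{"fn": "send_rows", "kwargs": {
  "targets": [0,0,0,0,0,0,0,0,0,0,0,0,0,0,0,0,0,0,0,0,0,0,0,0],
  "jaw": 4.8,
  "newtons": 25
}}

```text
time_s: 30.78
tool_pos: [0.6448, 0.0215, 0.0523]
orientation: [1.0, 0.0, 0.001, 0.0]
ft_force: [-0.4, 0.3, 5.0]
finger_gap: 0.625
grip_force: 27.1
```

Call:
{"fn": "send_rows", "kwargs": {
  "targets": [0,0,1,0,0,0,3,0,0,0,4,0,0,0,4,0,0,-1.2,0,0,-1,-3,0,0,-2,-4.5,0,0,-2,-4.5,0,0,-2,-4.5,0,0,-2,-4.5,0,0,-2,-4.5,0,0,-2,-4,0,0]
}}

```text
time_s: 32.28
tool_pos: [0.512, -0.2868, 0.1689]
orientation: [1.0, 0.0, -0.001, -0.001]
ft_force: [0.6, -0.6, -0.9]
finger_gap: 0.625
grip_force: 26.7
```

Call:
{"fn": "send_rows", "kwargs": {
  "targets": [-1.2,-2.5,0,0,-0.4,-1,0,0,0,0,-1,0,0,0,-2,0,0,0,0,0,0,0,0,0,0,0,0,0]
}}

```text
time_s: 33.15
tool_pos: [0.4988, -0.3205, 0.142]
orientation: [1.0, 0.001, 0.0, 0.0]
ft_force: [-0.3, -0.1, -1.1]
finger_gap: 0.626
grip_force: 26.7
```

Run:
```python
from wf import *
s=robot.observe(); t=s["tool_pos"]; print(t)
for n in("side","scene","wrist"):
  c,o=wfit({"cup":(t[0],t[1],t[2]-.0083),"wheel":(.4985,-.3205,0)},n,("cup",));save(c,n+"4")
  if n=="wrist": cv2.imwrite("pics/w4.png",cv2.resize(c["pixels"][120:384,130:380,::-1],None,fx=2,fy=2))
```

```text
[ 0.49876282 -0.32045152  0.14199441]
side cup [ 0.4711 -0.2419] 168 190
side wheel [ 0.4969 -0.3238] 73 1451
scene cup [ 0.4986 -0.3173] 86 451
wheel missed
wrist cup [ 0.4979 -0.3204] 243 11352
wrist wheel [ 0.4975 -0.3217] 2531 17607
```

View pics/w4.png

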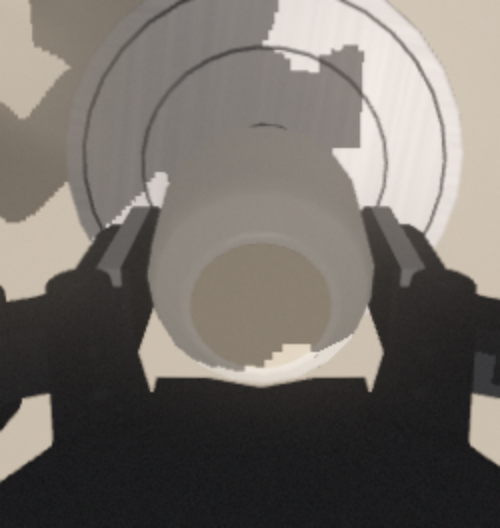

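View pics/side4.png

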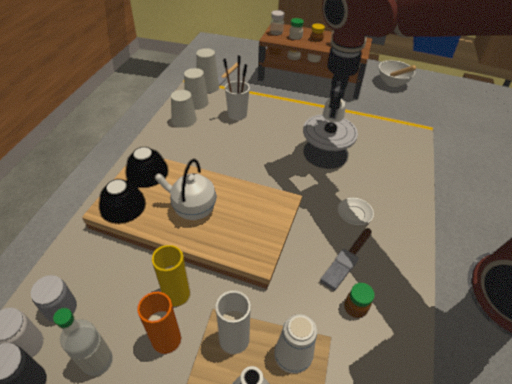

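The crop shows the cup centred at crop x=260 and the wheel rings at about 265, so they agree within about 2 mm. I'll lower it.

Call:
{"fn": "send_rows", "kwargs": {
  "targets": [0,0,-1.5,0,0,0,-1,0,0,0,-0.6,0,0,0,-0.4,0,0,0,-0.3,0,0,0,-0.3,0,0,0,0,0]
}}

```text
time_s: 34.48
tool_pos: [0.4982, -0.3205, 0.1002]
orientation: [1.0, 0.0, -0.0, -0.0]
ft_force: [0.7, -0.8, -0.8]
finger_gap: 0.626
grip_force: 26.7
```

Call:
{"fn": "send_rows", "kwargs": {
  "targets": [0,0,-0.3,0,0,0,-0.2,0,0,0,-0.1,0,0,0,0,0,0,0,0,0]
}}

```text
time_s: 35.1
tool_pos: [0.4983, -0.3205, 0.0944]
orientation: [1.0, 0.0, 0.0, 0.0]
ft_force: [0.1, 0.3, -0.4]
finger_gap: 0.622
grip_force: 26.8
```

Call:
{"fn": "send_rows", "kwargs": {
  "targets": [0,0,-0.1,0,0,0,-0.1,0,0,0,0,0]
}}

```text
time_s: 35.48
tool_pos: [0.4984, -0.3206, 0.0943]
orientation: [1.0, 0.0, -0.0, -0.0]
ft_force: [-5.7, 3.2, 9.2]
finger_gap: 0.62
grip_force: 27.9
```

Call:
{"fn": "send_rows", "kwargs": {
  "targets": [0,0,0,0,0,0,0,0,0,0,0,0,0,0,0,0,0,0,1,0,0,0,3,0,0,0,5,0,0,0,5,0,0,0,4,0,0,3,0,0,0,5,0,0,0,5,0,0],
  "jaw": 8.5
}}

```text
time_s: 36.98
tool_pos: [0.4981, -0.1894, 0.2733]
orientation: [1.0, -0.0, 0.001, 0.0]
ft_force: [1.5, -0.0, -0.3]
finger_gap: 0.996
grip_force: 0.0
```

Run:
```python
from wf import *
for n in("side","scene","wrist"):
  c,o=wfit({"cup":(.498,-.3206,.086),"wheel":(.4985,-.3205,0)},n,("cup",));save(c,n+"5")
```

```text
side cup [ 0.4971 -0.321 ] 8 419
side wheel [ 0.4969 -0.3229] 73 1138
cup missed
scene wheel [ 0.4987 -0.3195] 617 1814
wrist cup [ 0.4981 -0.3205] 11 2369
wrist wheel [ 0.4986 -0.3204] 235 9329
```

View pics/wrist5.png

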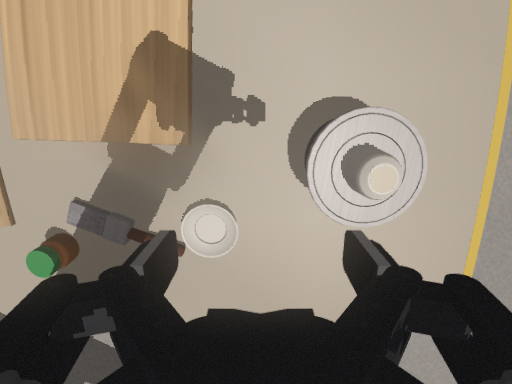

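The cup sits upright on the wheel at (380,177), within 1 mm of the axis by the fit. Now the tumbler goes back.

Call:
{"fn": "send_rows", "kwargs": {
  "targets": [-0.4,5,0,0,-0.4,5,0,0,-0.4,5,0,0,-0.4,5,0,0,-0.5,5,0,0,-0.5,5,0,0,-0.5,5,0,0,-0.5,5,0,0,-0.5,3,0,0,-0.2,2,0,0,0,1,0,0,0,0,0,0]
}}

```text
time_s: 38.92
tool_pos: [0.4555, 0.2693, 0.2721]
orientation: [1.0, 0.0, -0.0, 0.0]
ft_force: [0.2, -1.0, -0.2]
finger_gap: 1.0
grip_force: 0.0
```

Call:
{"fn": "send_rows", "kwargs": {
  "targets": [0,0.6,-2,0,0,0,-4,0,0,0,-4,0,0,0,-4,0,0,0,-2.5,0,0,0,-1.4,0,0,0,0,0,0,0,0,0]
}}

```text
time_s: 39.92
tool_pos: [0.4561, 0.2757, 0.0945]
orientation: [1.0, 0.0, 0.001, -0.0]
ft_force: [0.2, 0.6, 1.1]
finger_gap: 0.995
grip_force: 0.0
```

Call:
{"fn": "send_rows", "kwargs": {
  "targets": [0,0,0,0,0,0,0,0,0,0,0,0,0,0,0,0,0,0,0,0,0,0,0,0],
  "jaw": 5,
  "newtons": 35
}}

```text
time_s: 40.67
tool_pos: [0.4563, 0.2758, 0.0951]
orientation: [1.0, 0.0, 0.001, -0.0]
ft_force: [-0.7, -1.6, 6.3]
finger_gap: 0.664
grip_force: 38.5
```

Call:
{"fn": "send_rows", "kwargs": {
  "targets": [0,0,1,0,0,0,3,0,0,0,4,0,0,0,4,0,0,0,4,0,1,-2,0,0,2,-4,0,0,2,-4,0,0,2,-4,0,0,2,-4,0,0,2,-4,0,0,1.4,-2.7,0,0]
}}

```text
time_s: 42.18
tool_pos: [0.5792, 0.0268, 0.2524]
orientation: [1.0, -0.0, -0.001, -0.0]
ft_force: [-0.3, 0.3, -3.4]
finger_gap: 0.662
grip_force: 38.4
```

Call:
{"fn": "send_rows", "kwargs": {
  "targets": [0,0,-2,0,0,0,-4,0,0,0,-3.5,0,0,0,-1.5,0,0,0,0,0,0,0,0,0]
}}

```text
time_s: 42.92
tool_pos: [0.5802, 0.0287, 0.1451]
orientation: [1.0, 0.001, 0.001, 0.0]
ft_force: [-0.2, -0.2, -3.0]
finger_gap: 0.667
grip_force: 38.4
```

Call:
{"fn": "send_rows", "kwargs": {
  "targets": [0,0,-0.8,0,0,0,-0.5,0,0,0,-0.3,0,0,0,-0.2,0,0,0,-0.1,0,0,0,0,0]
}}

```text
time_s: 43.68
tool_pos: [0.5803, 0.0285, 0.1274]
orientation: [1.0, 0.0, 0.001, 0.0]
ft_force: [-4.2, 0.2, 9.1]
finger_gap: 0.658
grip_force: 39.9
```

Call:
{"fn": "send_rows", "kwargs": {
  "targets": [0,0,0,0,0,0,0,0,0,0,0,0,0,0,0,0,0,0,1,0,0,0,3,0,0,0,5,0,0,0,5,0,0,3,1,0,-0.2,5,0,0,-0.3,5,0,0,-0.3,5,0,0],
  "jaw": 8.5
}}

```text
time_s: 45.18
tool_pos: [0.5711, 0.21, 0.2754]
orientation: [1.0, 0.0, 0.001, -0.0]
ft_force: [0.8, 0.3, 0.7]
finger_gap: 0.992
grip_force: 0.0
```

Call:
{"fn": "send_rows", "kwargs": {
  "targets": [-0.3,4,0,0,0,2.5,0,0,0,0.8,0,0,0,0,0,0,0,0,0,0]
}}

```text
time_s: 45.8
tool_pos: [0.5684, 0.2805, 0.2745]
orientation: [1.0, -0.0, 0.0, 0.0]
ft_force: [0.3, -0.1, -0.0]
finger_gap: 0.997
grip_force: 0.0
```

Down to z = 0.112 (16.3 cm).

Call:
{"fn": "send_rows", "kwargs": {
  "targets": [0,0,-2,0,0,0,-4,0,0,0,-4,0,0,0,-3.5,0,0,0,-1.8,0,0,0,-0.9,0,0,0,0,0,0,0,0,0]
}}

```text
time_s: 46.8
tool_pos: [0.5693, 0.2819, 0.1141]
orientation: [1.0, 0.0, 0.001, -0.001]
ft_force: [0.3, 0.1, -0.3]
finger_gap: 0.998
grip_force: 0.0
```

Call:
{"fn": "send_rows", "kwargs": {
  "targets": [0,0,0,0,0,0,0,0,0,0,0,0,0,0,0,0,0,0,0,0,0,0,0,0],
  "jaw": 5.2,
  "newtons": 30
}}

```text
time_s: 47.55
tool_pos: [0.5692, 0.2818, 0.1137]
orientation: [1.0, 0.0, 0.001, -0.0]
ft_force: [1.6, -0.3, 6.3]
finger_gap: 0.668
grip_force: 33.1
```

Call:
{"fn": "send_rows", "kwargs": {
  "targets": [0,0,1,0,0,0,3,0,0,0,5,0,0,0,5,0,0,0,4,0,1,-2,0,0,2,-4,0,0,2,-4,0,0,2,-4,0,0,1.5,-3,0,0,0.6,-1.9,0,0,0,0,0,0]
}}

```text
time_s: 49.05
tool_pos: [0.6586, 0.091, 0.29]
orientation: [1.0, -0.001, -0.002, -0.0]
ft_force: [0.1, 0.8, -3.7]
finger_gap: 0.667
grip_force: 33.4
```

Call:
{"fn": "send_rows", "kwargs": {
  "targets": [0,0,-2,0,0,0,-4,0,0,0,-3.5,0,0,0,-2,0,0,0,-1,0,0,0,0,0,0,0,0,0]
}}

```text
time_s: 49.92
tool_pos: [0.6603, 0.0926, 0.1693]
orientation: [1.0, 0.0, 0.002, -0.0]
ft_force: [-0.2, 0.3, -3.3]
finger_gap: 0.672
grip_force: 33.4
```

Call:
{"fn": "send_rows", "kwargs": {
  "targets": [0,0,-1.2,0,0,0,-0.6,0,0,0,-0.3,0,0,0,-0.2,0,0,0,-0.1,0,0,0,-0.1,0,0,0,0,0]
}}

```text
time_s: 50.8
tool_pos: [0.66, 0.0926, 0.146]
orientation: [1.0, 0.0, 0.001, -0.0]
ft_force: [-5.1, 0.3, 8.3]
finger_gap: 0.663
grip_force: 34.3
```

Call:
{"fn": "send_rows", "kwargs": {
  "targets": [0,0,0,0,0,0,0,0,0,0,0,0,0,0,0,0,0,0,1,0,0,0,3,0,0,0,5,0,0,0,4,0,-1,2,0,0,-2,4,0,0,-2.5,4.5,0,0,-2.5,4.5,0,0],
  "jaw": 8.5
}}

```text
time_s: 52.3
tool_pos: [0.5776, 0.244, 0.2714]
orientation: [1.0, 0.0, -0.001, 0.0]
ft_force: [0.7, 0.2, -0.0]
finger_gap: 0.994
grip_force: 0.0
```

Call:
{"fn": "send_rows", "kwargs": {
  "targets": [-2.5,4.5,0,0,-2.5,4.5,0,0,-1.7,3,0,0,-1,1.5,0,0,0,0.6,0,0,0,0,0,0,0,0,0,0]
}}

```text
time_s: 53.18
tool_pos: [0.5029, 0.3826, 0.2722]
orientation: [1.0, -0.0, -0.0, 0.0]
ft_force: [0.1, 0.9, -0.5]
finger_gap: 0.995
grip_force: 0.0
```

Down to z = 0.1175.

Call:
{"fn": "send_rows", "kwargs": {
  "targets": [0,0.1,-2,0,0,0,-4,0,0,0,-4,0,0,0,-3,0,0,0,-1.5,0,0,0,-0.9,0,0,0,0,0,0,0,0,0]
}}

```text
time_s: 54.18
tool_pos: [0.5031, 0.385, 0.1199]
orientation: [1.0, 0.0, 0.001, -0.001]
ft_force: [0.5, -0.4, -0.2]
finger_gap: 0.993
grip_force: 0.0
```

Call:
{"fn": "send_rows", "kwargs": {
  "targets": [0,0,0,0,0,0,0,0,0,0,0,0,0,0,0,0,0,0,0,0,0,0,0,0,0,0,0,0,0,0,0,0],
  "jaw": 2.4,
  "newtons": 30
}}

```text
time_s: 55.18
tool_pos: [0.5024, 0.3846, 0.1187]
orientation: [1.0, 0.0, 0.0, -0.0]
ft_force: [0.1, -1.0, 4.5]
finger_gap: 0.357
grip_force: 29.5
```

Call:
{"fn": "send_rows", "kwargs": {
  "targets": [0,0,1,0,0,0,3,0,0,0,5,0,0,0,5,0,0,0,5,0,0.5,-2,0,0,1.5,-4,0,0,1.5,-4.5,0,0,1.5,-4.5,0,0,1.5,-4.5,0,0,1.5,-4.5,0,0,1.5,-4.5,0,0]
}}

```text
time_s: 56.68
tool_pos: [0.5962, 0.0972, 0.3048]
orientation: [1.0, 0.0, -0.002, 0.0]
ft_force: [0.5, 0.4, -2.9]
finger_gap: 0.352
grip_force: 30.4
```

Call:
{"fn": "send_rows", "kwargs": {
  "targets": [1.5,-4.5,0,0,1.5,-4.5,0,0,1.2,-3.5,0,0,0.7,-2.2,0,0,0,0,0,0,0,0,-2,0,0,0,-4,0,0,0,-4,0,0,0,-2,0,0,0,-1,0,0,0,0,0]
}}

```text
time_s: 58.05
tool_pos: [0.6463, -0.0472, 0.1785]
orientation: [1.0, 0.001, 0.0, -0.0]
ft_force: [-0.6, 0.2, -3.4]
finger_gap: 0.349
grip_force: 30.4
```

Call:
{"fn": "send_rows", "kwargs": {
  "targets": [0.1,0,-1,0,0,0,-0.8,0,0,0,-0.4,0,0,0,-0.2,0,0,0,-0.2,0,0,0,-0.1,0,0,0,0,0]
}}

```text
time_s: 58.92
tool_pos: [0.6472, -0.0475, 0.1513]
orientation: [1.0, 0.0, 0.0, 0.0]
ft_force: [-0.8, 0.4, -3.1]
finger_gap: 0.352
grip_force: 30.4
```

Call:
{"fn": "send_rows", "kwargs": {
  "targets": [0,0,-0.1,0,0,0,-0.1,0,0,0,0,0]
}}

```text
time_s: 59.3
tool_pos: [0.6479, -0.0477, 0.1507]
orientation: [1.0, 0.0, 0.001, 0.0]
ft_force: [0.1, -0.2, 2.7]
finger_gap: 0.352
grip_force: 30.3
```

Contact. Release, rise, back off and check.

Call:
{"fn": "send_rows", "kwargs": {
  "targets": [0,0,0,0,0,0,0,0,0,0,0,0,0,0,0,0,0,0,0,0,0,0,1,0,0,0,3,0,0,0,5,0,0,0,5,0,0,0,3,0,-3,-3,0,0,-4,-4,0,0],
  "jaw": 8.5
}}

```text
time_s: 60.8
tool_pos: [0.5771, -0.1177, 0.3209]
orientation: [1.0, 0.001, 0.001, 0.0]
ft_force: [0.3, -1.1, 0.6]
finger_gap: 0.998
grip_force: 0.0
```

Call:
{"fn": "send_rows", "kwargs": {
  "targets": [-2,-2,4,0,0,0,4,0,0,0,0,0,0,0,0,0]
}}

```text
time_s: 61.3
tool_pos: [0.5571, -0.1374, 0.3994]
orientation: [1.0, 0.0, 0.0, 0.0]
ft_force: [0.7, -0.7, -0.9]
finger_gap: 0.994
grip_force: 0.0
```

Run:
```python
from wf import *
for n in("side","scene","wrist"):
  c,o=wfit({"flask":(.6475,-.047,.044),"tumbler":(.578,.028,.044),"vase":(.659,.093,.044),"teapot":(.754,.023,.044),"cup":(.498,-.3205,.086)},n);save(c,n+"9")
s=robot.observe();print(s["tool_pos"],s["time_s"])
```

```text
side flask [ 0.649  -0.0502] 64 1213
side tumbler [0.5772 0.0261] 29 1542
side vase [0.6591 0.0878] 105 1582
side teapot [0.7535 0.0202] 265 1650
cup missed
scene flask [ 0.6469 -0.0452] 21 803
scene tumbler [0.5758 0.0305] 42 731
scene vase [0.6572 0.095 ] 45 980
scene teapot [0.7514 0.0273] 180 1422
scene cup [ 0.4954 -0.3175] 65 432
wrist flask [ 0.6483 -0.0478] 71 1951
wrist tumbler [0.5776 0.0288] 72 2378
wrist vase [0.6582 0.0927] 101 3243
wrist teapot [0.7545 0.0266] 362 4152
wrist cup [ 0.4983 -0.3202] 44 1160
[ 0.55719953 -0.13754814  0.39937474] 62.2
```

View pics/side9.png

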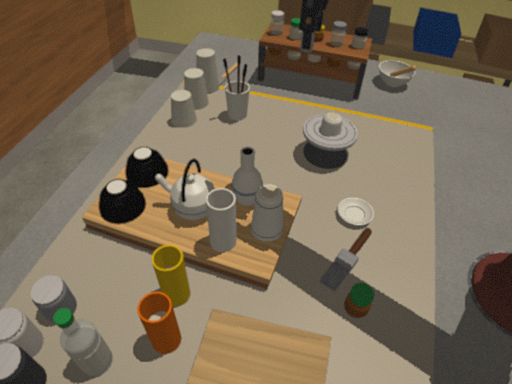

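The side view shows the flask (248,180), vase (221,222) and tumbler (268,212) back on their spots, within 1 mm by the wrist fits. The cup sits on the wheel at (330,124) and the teapot has not moved.

```bash
python3 -c "
from cell import robot
print(robot.hand_in())"
```

```text
the job is handed in; nothing more can be done
None
```

I handed the job in at about 62 s: the cup is mouth down over the chuck, about 1 mm off the wheel's axis. The flask, tumbler and vase are back within about 1 mm of where they stood, and the teapot has not moved; the hand-in call did not say whether it passed.

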